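# Open the pinch-latch battery charger and sort the cells

## Task

Pinch the two orange side tabs of the battery charger together so that its clear lid springs open, and leave the lid open. Then put the round green cell in the blue tray and the red block cell in the yellow tray: set them down rather than drop them, leave them lying still and let go, and do not disturb the mouse, mug and bowl.

Things in the scene. Friction and masses are not known exactly. Their poses are not given: they have to be found in the camera images.
- charger: Black desk battery charger, fixed. Origin on the desk under the centre of its deck, 130 (x) x 150 (y) x 20 mm high. A nose, 36 mm wide, 38 mm high, x -135 to -79 mm, juts out of its front (-x, robot side) with an orange tab on each side. On the deck two bays, y = +35 and -35 mm: each a pair of thin rails along x, 10 mm high, 22 mm over both, a cell lying on each pair. A clear hinged lid covers the cells.
- pinch_centre (a point): Point midway between the two tabs, at the middle of their height: charger frame (-115, 0, 26) mm. The lid's front face is 50 mm behind it (+x).
- tab_left_face (a point): Centre of the outer face of the orange tab on the charger's +y side; moves with the tab. The face is 24 mm (x) x 24 mm (z, from 14 to 38 mm above the desk); at rest it lies 31 mm from pinch_centre, so 62 mm over both tabs. Free space beside it.
- tab_right_face (a point): The same on the charger's -y side.
- tab_left (a joint): Travel of the left tab, m: 0 out, 0.006 fully pressed in towards the nose. Springs back; 2.4 N to start, 6 N fully in. Its tooth holds one side of the lid until the tab is in by about 3 mm; both tabs must be in at the same time to free the lid.
- tab_right (a joint): The same for the right tab.
- lid (a joint): Angle of the clear lid, rad: 0 shut, 1.75 fully open, leaning back past upright, clear of the cells. Freed, it springs fully open by itself in under 1 s and stays. Shut, it is a hood 130 x 148 mm over the deck, its top 68 mm above the desk. Its hinge runs along the rear edge: charger x = +64, z = 21 mm.
- lid_edge (a point): Middle of the lid's upper front edge; moves with the lid.
- round_cell: Green cylindrical battery with brass-coloured end band, 33 mm diameter, 61 mm long, about 0.14 kg. Origin at its centre; x is its long axis. In the charger it lies along the charger's x in either bay, centre 44 mm above the desk.
- block_cell: Red rectangular battery with a silver band, 48 (x) x 26 (y) x 17 (z) mm, about 0.05 kg. Origin at its centre (of the 48 mm length). In the charger it lies flat in the other bay, length along the charger's x, centre 38.5 mm above the desk, underside 10 mm above the deck.
- tray_round: Blue open tray for the round cell, fixed, 130 x 130 mm outside, 30 mm high, walls and floor 4 mm thick. Origin under its centre, on the desk; z up.
- tray_block: Yellow open tray for the block cell, fixed; the same sizes and origin. The blue and yellow trays stand one on each side of the charger, either way round.
- mouse: Black computer mouse, bystander, 100 x 60 x 34 mm, origin under its centre.
- mug: White mug with a handle, bystander, 80 mm diameter, 90 mm high, origin under its centre.
- bowl: Glass bowl, bystander, 110 mm diameter, 50 mm high, origin under its centre.

How it is judged:
On the way, in this order (a step that is already met when the one before it is completed fails the run):
1. both tabs are pressed in by the fingers at the same time (value of joint each of tab_left, tab_right above 0.0025 m and contact force between the fingers and tab_left above 0.5 N and contact force between the fingers and tab_right above 0.5 N), for 0.05 s.
2. the lid has sprung open (value of joint lid above 1.4 rad), for 0.2 s.
At the end, for the whole second after the job is handed in: The round cell lies in the blue tray and the block cell in the yellow tray (centre within 57 mm of the tray's centre along each tray axis and under 45 mm above the desk), both at rest (under 0.03 m/s), and the lid stands open (over 1.4 rad) (x of round_cell in the frame of tray_round between -0.057 and 0.057 m and y of round_cell in the frame of tray_round between -0.057 and 0.057 m and z of round_cell in the frame of tray_round below 0.045 m and linear speed of each of round_cell, block_cell below 0.03 m/s and x of block_cell in the frame of tray_block between -0.057 and 0.057 m and y of block_cell in the frame of tray_block between -0.057 and 0.057 m and z of block_cell in the frame of tray_block below 0.045 m and value of joint lid above 1.4 rad); the robot touches nothing.
It fails at once if the round cell was dropped (falling free at over 0.8 m/s, about 33 mm) (linear speed of round_cell above 0.8 m/s and contact force between round_cell and the fingers below 0.05 N).
It fails at once if the block cell was dropped (falling free at over 0.8 m/s, about 33 mm) (linear speed of block_cell above 0.8 m/s and contact force between block_cell and the fingers below 0.05 N).
It fails at once if the mouse was moved by more than 30 mm (distance of mouse from where it was at the start of the episode above 0.03 m).
It fails at once if the mug was moved by more than 30 mm (distance of mug from where it was at the start of the episode above 0.03 m).
It fails at once if the bowl was moved by more than 30 mm (distance of bowl from where it was at the start of the episode above 0.03 m).
It also fails if it takes over 72 s, if anything falls off the work surface, if the arm or the gripper's body presses on something with over 40 N, if the wrist force passes 120 N, or if a joint passes its speed limit or range.

## Robot

A 7-joint arm with a two-finger parallel gripper is mounted at the origin on the work surface. World frame = base frame: x ahead of the robot, y to its left, z up, the work surface at z = 0. Lengths are in m, angles in rad, forces in N, time in s.
With the tool pointing down it reaches from about 0.425 to 0.875 m from the base axis. Payload 9.9 kg.
Tool frame: the origin (TCP) lies on the front face of the gripper's body, between the roots of the fingers; the fingertips stand 73 mm ahead of it and the grasp point (between the pads) lies 54 mm ahead of it; z points along the fingers, y is the line along which they close (so a half turn about z gives the same grasp; the last joint's range is limited). The gripper opens to 85 mm and grips with 20 to 120 N. Pads are 22 mm wide; open, the fingers measure 114 mm over their backs; the gripper's body (76 mm by 85 mm) begins 54 mm behind the grasp point. The pads swing forward as they close: fully open they stand 13 mm farther back than shut.
Start: joints at [-1.283, 0.576, 0.025, 1.437, -0.015, 1.129, -0.057], TCP at [0.245, 0.629, 0.304] pointing down, gripper open.
Joint ranges: [-2.76, 2.76], [-0.34, 2.15], [-1.52, 1.57], [0.19, 2.46], [-1.09, 4.23], [0.17, 1.99], [-2.82, 2.82]. Speed limits (rad/s): [2.22, 2.22, 3.01, 3.01, 3.14, 3.14, 3.14].

## Interface

Orientations are given as a rotation vector (axis times angle).
In Python, from workcell import readout, eyes, manip gives the robot as it stands.
- The arm moves only by the tool step_arm, never from a script. Its argument "targets" is a list of rows, each an object with "slide": the shift along the world's x, y, z in mm, a list of three; "turn": the turn, a rotation vector about the world's x, y, z in degrees, a list of three; "fingers": the closure, from -1 (fully open) to 1 (shut), so that 0 is half open. A call has 1 to 10 rows; each row shifts and turns the commanded pose from where the row before left it; what a row does not reach is not made up. A row lasts 1/8 s, in which the tool goes at most 62.5 mm and 10.7 degrees, less where a joint would pass 70% of its speed; a pose out of reach is approached as far as the arm can. A call with a gripper value outside its range is refused whole. The fingers move at their own pace and stop on an object; the grip force is fixed at half the most. Time passes only in rows, so rows that do not move let the fingers close. It gives the time, the measured TCP pose, the force, the opening and the grip force at its end, in the units of the state.
- readout.read_state(): the state, without advancing time (a new reading comes with each control period).
- eyes.read_camera(name): name is "scene" or "top" or "wrist"; returns the picture (400x640x3 uint8, blue, green, red); there is no depth.
- eyes.camera_info(name): a dict with "intrinsics" (3x3 intrinsics, pixels), "world_from_camera" (4x4, takes a point from camera to world coordinates). Camera axes: x right, y up, looking along -z (the intrinsics and any distortion apply to the point x, -y, -z); pixel columns grow to the right and rows downward; lengths in m; the calibration is good to about 2 mm. A picture is of the moment at which its call begins: read the wrist's pose just before it. camera_info takes no time and is no camera call; for the wrist camera it gives the pose at the moment of the call.
- manip.finish_job(): hands the job in; it is judged then, once.
The state is a dict: "time_s": time; "joint_pos": joint angles; "dq": joint speeds; "joint_torque": joint torques, N m; "position": TCP position; "tool_rot": TCP orientation; "ft_force": force on the tool from outside, world axes, zero at the start; "torque": the same for the moment, N m; "gripper_width": opening from 0.0 (shut) to 1.0 (fully open); "grasp_force": force on a finger pad.
Only numpy, scipy, OpenCV 4.12 (cv2) and the standard library are available. Lean on these libraries where they do the work, as an engineer would, in place of code of your own. Each camera call takes 0.05 s, during which the arm holds its last target. There are 200 camera calls.

## Working session

There is one attempt and no reset: what is moved stays moved. The work goes in short steps, Python scripts to look and compute and a tool call to move; the robot and the scene stay as the last step left them, time stands still between calls to the robot, and variables do not carry over. Pictures are saved under pics/ and viewed, at most 11 in all, crops included, and the job is handed in when it is done.

Besides the shell and the picture viewer there is one more tool, called by a JSON object that holds its "fn" and its "kwargs". step_arm: Moves the arm, as the interface text tells. Its arguments: {"type":"object","properties":{"targets":{"type":"array"}},"required":["targets"]}

```bash
mkdir -p pics
cat > h.py <<'E'
import numpy as np, cv2
from workcell import readout, eyes, manip
def cam(n):
    i=eyes.camera_info(n); return np.array(i["intrinsics"]),np.array(i["world_from_camera"])
def ray(c,uv):
    K,T=c; d=np.linalg.inv(K)@[uv[0],uv[1],1]; d=T[:3,:3]@(d*[1,-1,-1]); return T[:3,3],d
def atz(c,uv,z):
    o,d=ray(c,uv); return o+d*(z-o[2])/d[2]
def tri(obs):
    A=np.zeros((3,3));b=np.zeros(3);R=[ray(c,uv) for c,uv in obs]
    for o,d in R:
        d=d/np.linalg.norm(d);P=np.eye(3)-np.outer(d,d);A+=P;b+=P@o
    p=np.linalg.solve(A,b)
    return p,[np.linalg.norm(np.cross(p-o,d/np.linalg.norm(d))) for o,d in R]
def proj(c,p):
    K,T=c; q=np.linalg.inv(T)@np.r_[p,1]; q=K@(q[:3]*[1,-1,-1]); return q[:2]/q[2]
E
python3 - <<'E'
from h import *
s=readout.read_state();print({k:np.round(v,3).tolist() for k,v in s.items()})
for n in("scene","top"):
    print(n,[np.round(x,3).tolist() for x in cam(n)],eyes.camera_info(n).keys())
    cv2.imwrite(f"pics/{n}0.png",eyes.read_camera(n))
E
```

```text
{'time_s': 0.0, 'joint_pos': [-1.283, 0.577, 0.025, 1.438, -0.015, 1.129, -0.056], 'dq': [0.001, 0.0, -0.0, 0.001, 0.002, 0.003, -0.0], 'joint_torque': [-0.0, -76.578, 2.25, -28.596, 0.015, 0.013, -0.0], 'position': [0.245, 0.629, 0.303], 'tool_rot': [-0.58, -3.087, 0.003], 'ft_force': [0.247, -0.072, -0.699], 'torque': [0.019, 0.05, -0.025], 'grasp_force': 0.0, 'gripper_width': 1.002}
scene [[[403.191, 0.0, 315.768], [0.0, 403.191, 200.247], [0.0, 0.0, 1.0]], [[-0.612, -0.654, 0.445, 1.159], [0.791, -0.499, 0.354, 0.345], [-0.01, 0.569, 0.823, 1.129], [0.0, 0.0, 0.0, 1.0]]] dict_keys(['intrinsics', 'world_from_camera'])
top [[[504.742, 0.0, 309.63], [0.0, 504.742, 193.423], [0.0, 0.0, 1.0]], [[-0.026, 0.994, -0.11, 0.398], [-1.0, -0.027, -0.006, -0.104], [-0.009, 0.11, 0.994, 1.649], [0.0, 0.0, 0.0, 1.0]]] dict_keys(['intrinsics', 'world_from_camera'])
```

View pics/top0.png

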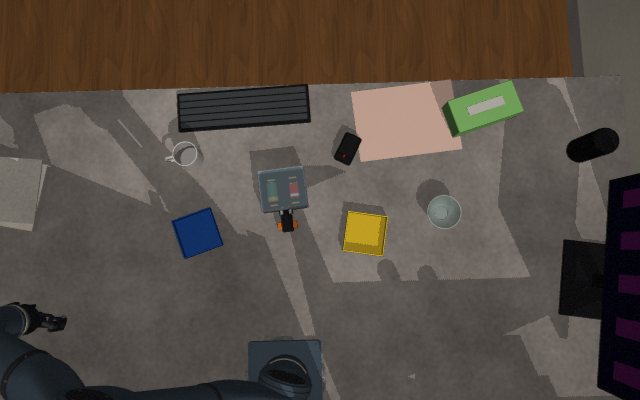

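View pics/scene0.png

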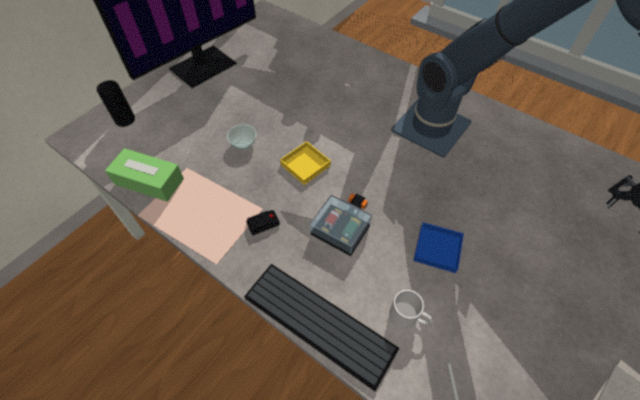

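The top view shows the charger's hood near (284,190) with its tabs at (279,226) and (297,226). The green cell is at (272,191) and the red one at (294,188). The blue tray is at (198,233), the yellow at (365,233), mouse (347,148), mug (185,153) and bowl (444,212). The scene view agrees. Next I'll segment by colour for rough positions.

```bash
cat >> h.py <<'E'
HSV={'orange':((6,170,90),(17,255,255)),'blue':((110,150,40),(125,255,255)),'yellow':((22,150,60),(32,255,255))}
def blobs(img,col,n=2,mina=8):
    lo,hi=HSV[col] if isinstance(col,str) else col
    m=cv2.inRange(cv2.cvtColor(img,cv2.COLOR_BGR2HSV),lo,hi)
    k,l,st,ce=cv2.connectedComponentsWithStats(m)
    o=sorted(range(1,k),key=lambda i:-st[i,4])[:n]
    return [(ce[i],st[i],l==i) for i in o if st[i,4]>=mina]
E
python3 - <<'E'
from h import *
for n in("top","scene"):
    im=cv2.imread(f"pics/{n}0.png");c=cam(n)
    for col in HSV:
        for b in blobs(im,col,4):
            z={'orange':.03,'blue':.02,'yellow':.02}[col]
            print(n,col,b[0].round(1),b[1].tolist(),atz(c,b[0],z).round(3))
c=cam("top")
for nm,p,z in(("mouse",(347,148),.02),("mug",(185,153),.08),("bowl",(444,212),.05),("deckhood",(284,189),.06),("round",(272,191),.05),("block",(294,188),.04)): print(nm,atz(c,p,z).round(3))
K,T=cam("wrist");print(K.round(1),T.round(3))
E
```

```text
top orange [294.6 223.9] [293, 221, 4, 7, 27] [ 0.48  -0.043  0.03 ]
top orange [279.4 226.1] [278, 223, 4, 7, 27] [0.474 0.005 0.03 ]
top blue [174.4 229.2] [172, 224, 5, 13, 19] [0.474 0.346 0.02 ]
top blue [179.4 242.8] [177, 238, 6, 10, 16] [0.43  0.329 0.02 ]
top yellow [365.  233.1] [343, 211, 45, 45, 1658] [ 0.445 -0.269  0.02 ]
scene orange [363.3 203.6] [361, 200, 6, 8, 34] [0.48  0.004 0.03 ]
scene orange [351.  197.2] [349, 194, 6, 8, 24] [ 0.483 -0.043  0.03 ]
scene blue [449.4 254.9] [433, 242, 28, 30, 198] [0.472 0.315 0.02 ]
scene blue [452.6 235.4] [442, 228, 21, 18, 97] [0.404 0.291 0.02 ]
scene blue [438.9 262.1] [431, 255, 17, 14, 53] [0.513 0.301 0.02 ]
scene blue [424.6 257.4] [418, 251, 15, 11, 52] [0.525 0.259 0.02 ]
scene yellow [305.  162.5] [281, 142, 49, 42, 1180] [ 0.452 -0.264  0.02 ]
mouse [ 0.725 -0.221  0.02 ]
mug [0.711 0.296 0.08 ]
bowl [ 0.504 -0.518  0.05 ]
deckhood [ 0.59  -0.013  0.06 ]
round [0.586 0.026 0.05 ]
block [ 0.595 -0.045  0.04 ]
[[282.5   0.  323.5]
 [  0.  282.5 201.4]
 [  0.    0.    1. ]] [[ 0.364 -0.888 -0.283  0.174]
 [ 0.932  0.346  0.112  0.658]
 [-0.002 -0.304  0.953  0.374]
 [ 0.     0.     0.     1.   ]]
```

{"fn": "step_arm", "kwargs": {"targets": [{"slide": [22, -55, 0], "turn": [0, 0, 2.8], "fingers": -1}, {"slide": [22, -55, 0], "turn": [0, 0, 2.8], "fingers": -1}, {"slide": [22, -55, 0], "turn": [0, 0, 2.8], "fingers": -1}, {"slide": [22, -55, 0], "turn": [0, 0, 2.8], "fingers": -1}, {"slide": [22, -55, 0], "turn": [0, 0, 2.8], "fingers": -1}, {"slide": [22, -55, 0], "turn": [0, 0, 2.8], "fingers": -1}, {"slide": [22, -55, 0], "turn": [0, 0, 2.8], "fingers": -1}, {"slide": [22, -55, 0], "turn": [0, 0, 2.8], "fingers": -1}, {"slide": [22, -55, 0], "turn": [0, 0, 2.8], "fingers": -1}, {"slide": [0, 0, 0], "turn": [0, 0, 2.8], "fingers": -1}]}}

```text
time_s: 1.35
position: [0.4444, 0.1289, 0.3038]
tool_rot: [-0.173, 3.137, -0.003]
ft_force: [-0.6, 0.2, -0.7]
gripper_width: 1.004
grasp_force: 0.0
```

{"fn": "step_arm", "kwargs": {"targets": [{"slide": [0, 0, 0], "turn": [0, 0, 0], "fingers": -1}, {"slide": [0, 0, 0], "turn": [0, 0, 0], "fingers": -1}]}}

```text
time_s: 1.6
position: [0.4429, 0.1346, 0.3038]
tool_rot: [0.184, -3.136, -0.0]
ft_force: [1.0, 0.7, -0.1]
gripper_width: 0.995
grasp_force: 0.0
```

```bash
cat > snap.py <<'E'
import sys,pickle
from h import *
n=sys.argv[1];s=readout.read_state();c=cam("wrist");im=eyes.read_camera("wrist")
cv2.imwrite(f"pics/{n}.png",im);pickle.dump(c,open(f"pics/{n}.pkl","wb"))
print(s["time_s"],np.round(s["position"],4),np.round(s["tool_rot"],3),np.round(c[1],3)[:3,3],np.abs(s["dq"]).max())
E
python3 snap.py w1
```

```text
1.6 [0.4429 0.1346 0.3038] [ 0.184 -3.136 -0.   ] [0.367 0.127 0.374] 0.008341407117881665
```

{"fn": "step_arm", "kwargs": {"targets": [{"slide": [10, -50, 0], "turn": [0, 0, 0], "fingers": -1}, {"slide": [10, -50, 0], "turn": [0, 0, 0], "fingers": -1}, {"slide": [10, -50, 0], "turn": [0, 0, 0], "fingers": -1}, {"slide": [10, -50, 0], "turn": [0, 0, 0], "fingers": -1}, {"slide": [0, 0, 0], "turn": [0, 0, 0], "fingers": -1}, {"slide": [0, 0, 0], "turn": [0, 0, 0], "fingers": -1}]}}

```text
time_s: 2.4
position: [0.4832, -0.065, 0.3037]
tool_rot: [0.185, -3.136, -0.001]
ft_force: [0.8, 0.5, -0.1]
gripper_width: 1.004
grasp_force: 0.0
```

```bash
python3 snap.py w2; python3 -c "
import cv2,numpy as np
a=cv2.imread('pics/w1.png');b=cv2.imread('pics/w2.png');cv2.imwrite('pics/w12.png',np.vstack([a,b])[:, :])
i=np.vstack([a[:300],b[:300]]);cv2.imwrite('pics/w12.png',i)"
```

```text
2.4 [ 0.4832 -0.065   0.3037] [ 1.850e-01 -3.136e+00 -1.000e-03] [ 0.407 -0.073  0.374] 0.019501322690348894
```

View pics/w12.png

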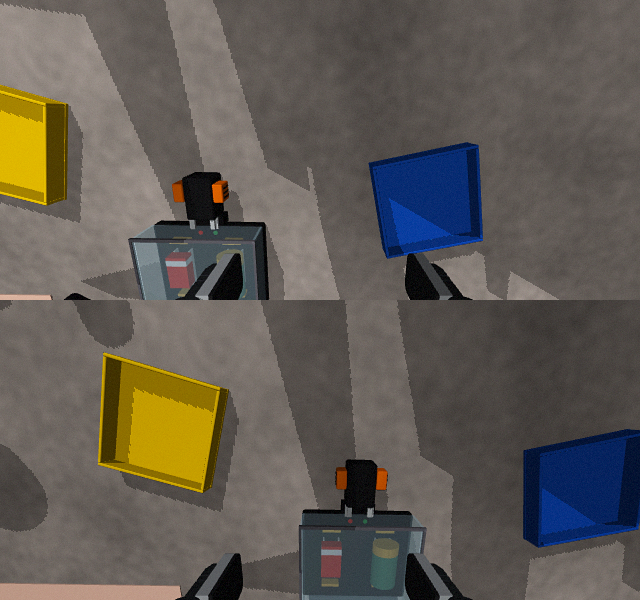

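The image's up is toward the robot. In w2 the tabs are at (341,178) and (381,178) (rows counted within w2), the lid front edge runs from (299,228) to (425,228), red cell (331,260), green cell (384,265). I'll zoom in to pick corners.

```bash
python3 -c "
import cv2,numpy as np
a=cv2.imread('pics/w1.png')[165:239,120:280];b=cv2.imread('pics/w2.png')[152:226,290:450]
f=lambda x:cv2.resize(cv2.convertScaleAbs(x,alpha=1.6),None,fx=4,fy=4,interpolation=cv2.INTER_NEAREST)
i=np.vstack([f(a),f(b)]);cv2.imwrite('pics/z12.png',i)"
python3 - <<'E'
from h import *;import pickle
for n in("w1","w2"):
    im=cv2.imread(f"pics/{n}.png");c=pickle.load(open(f"pics/{n}.pkl","rb"))
    for col in("orange","yellow","blue"):
        for b in blobs(im,((100,150,15),(130,255,255)) if col=="blue" else col,2,30): print(n,col,b[0].round(1),b[1].tolist())
E
```

```text
w1 orange [217.8 191.5] [212, 181, 15, 22, 224]
w1 orange [177.7 192. ] [172, 181, 12, 21, 188]
w1 yellow [ 32.6 146.6] [0, 85, 68, 121, 7164]
w1 blue [428.2 199.3] [369, 142, 114, 117, 10395]
w2 orange [381.2 178.8] [376, 168, 12, 22, 217]
w2 orange [341.4 179.5] [336, 171, 11, 18, 179]
w2 yellow [159.4 123.7] [98, 52, 131, 141, 13221]
w2 blue [581.8 188.4] [523, 129, 117, 119, 11648]
```

View pics/z12.png

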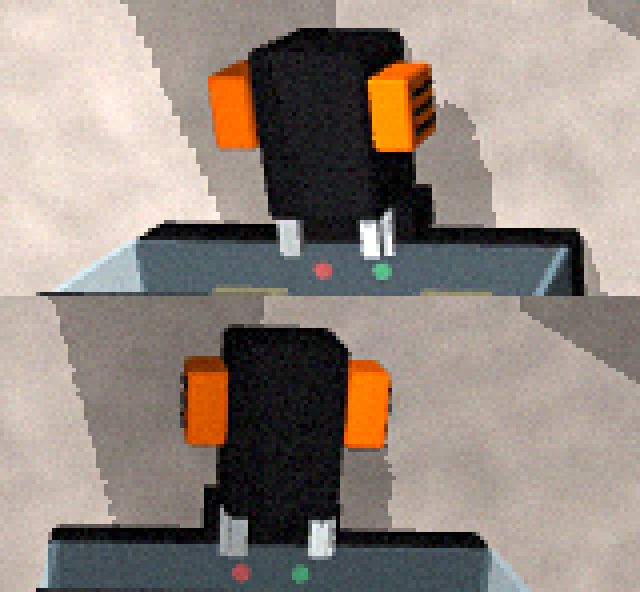

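Run:
```python
from h import *;import pickle
c1,c2=[pickle.load(open(f"pics/{n}.pkl","rb")) for n in("w1","w2")]
P={}
for n,a,b in(("LF",(222.5,184.5),(386.25,171.5)),("LR",(222,202.75),(386.25,189.75)),("RF",(172.5,185),(336.75,170.75)),("RR",(174.25,202),(336.75,189))):
    P[n],r=tri([(c1,a),(c2,b)]);Q=[atz(c,p,.038) for c,p in((c1,a),(c2,b))];print(n,P[n].round(4),np.round(r,4),Q[0].round(4),Q[1].round(4)); P[n]=(Q[0]+Q[1])/2
L=(P["LF"]+P["LR"])/2;R=(P["RF"]+P["RR"])/2
print("C",(L+R)/2,"w",np.linalg.norm(L-R),"len",np.linalg.norm(P["LF"]-P["LR"]),"yaw",np.degrees(np.arctan2(*( (L-R)[[0,1]]*[-1,1]))))
# cells from w2/top rough
```

```text
LF [0.4682 0.0121 0.0329] [0.0001 0.0001] [0.4666 0.0138 0.038 ] [0.4674 0.0109 0.038 ]
LR [0.4893 0.0144 0.0408] [0. 0.] [0.4903 0.0134 0.038 ] [0.4899 0.0151 0.038 ]
RF [ 0.4745 -0.0484  0.0356] [0.0006 0.0006] [ 0.4744 -0.0471  0.038 ] [ 0.4735 -0.0487  0.038 ]
RR [ 0.4961 -0.0457  0.0384] [0.0001 0.0001] [ 0.4963 -0.0459  0.038 ] [ 0.4961 -0.0457  0.038 ]
C [ 0.48181339 -0.01676024  0.038     ] w 0.06049351959903667 len 0.023208300379756363 yaw 6.177089818254075
```

{"fn": "step_arm", "kwargs": {"targets": [{"slide": [-1, 24, -30], "turn": [0, 0, 0], "fingers": -1}, {"slide": [0, 24, -40], "turn": [0, 0, 0], "fingers": -1}, {"slide": [0, 0, -30], "turn": [0, 0, 0], "fingers": -1}, {"slide": [0, 0, 0], "turn": [0, 0, 0], "fingers": -1}, {"slide": [0, 0, 0], "turn": [0, 0, 0], "fingers": -1}]}}

```text
time_s: 3.08
position: [0.4827, -0.0175, 0.2049]
tool_rot: [-0.185, 3.135, 0.0]
ft_force: [0.1, -0.7, 0.2]
gripper_width: 1.004
grasp_force: 0.0
```

```bash
python3 snap.py w3
python3 - <<'E'
from h import *;import pickle
im=cv2.imread("pics/w3.png");c=pickle.load(open("pics/w3.pkl","rb"))
for b in blobs(im,"orange",2,30): print(b[0].round(1),b[1].tolist())
z=cv2.resize(cv2.convertScaleAbs(im[100:400,160:480],alpha=1.5),None,fx=2,fy=2,interpolation=cv2.INTER_NEAREST);cv2.imwrite("pics/w3z.png",z)
E
```

```text
3.075 [ 0.4827 -0.0175  0.2049] [-0.185  3.135  0.   ] [ 0.407 -0.025  0.275] 0.013617929915183529
[350.4 197.8] [343, 182, 16, 32, 434]
[295.1 199.3] [288, 187, 15, 26, 367]
```

View pics/w3z.png

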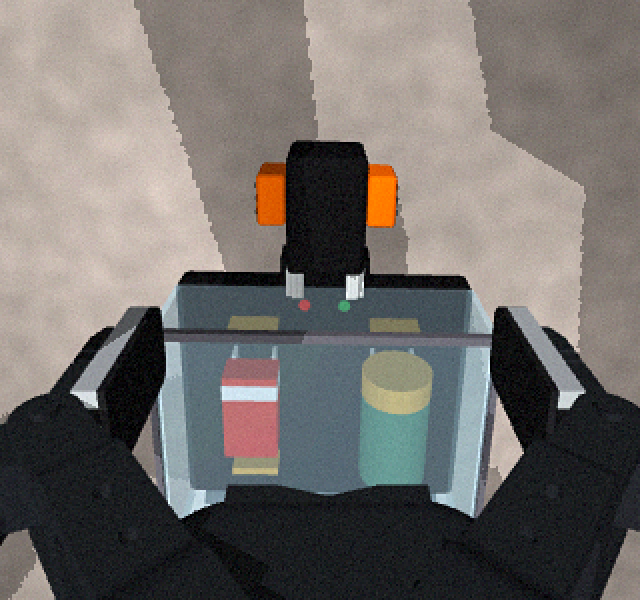

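The fingers straddle the tabs symmetrically: pads at 163/492 and tabs at 257/397 in the crop, with yaw aligned. A numeric check comes before descending.

Run:
```python
from h import *;import pickle
c=pickle.load(open("pics/w3.pkl","rb"));c2=pickle.load(open("pics/w2.pkl","rb"))
q=[atz(c,p,.038) for p in((358,186),(358,213.5),(289,185),(289.5,212))]
print(np.round(q,4),np.mean(q,0).round(4))
for a,b in(((358,186),(386.25,171.5)),((289.5,212),(336.75,189))):print(tri([(c,a),(c2,b)]))
```

```text
[[ 0.4649  0.0116  0.038 ]
 [ 0.49    0.0155  0.038 ]
 [ 0.471  -0.0479  0.038 ]
 [ 0.4958 -0.0455  0.038 ]] [ 0.4804 -0.0166  0.038 ]
(array([0.46996679, 0.0148745 , 0.02002725]), [np.float64(0.0007730390373779153), np.float64(0.0007730390373777975)])
(array([ 0.49654149, -0.04557342,  0.0361448 ]), [np.float64(7.648476368587231e-05), np.float64(7.648476368589303e-05)])
```

{"fn": "step_arm", "kwargs": {"targets": [{"slide": [-1, 1, -35], "turn": [0, 0, 0], "fingers": -1}, {"slide": [0, 0, -40], "turn": [0, 0, 0], "fingers": -1}, {"slide": [0, 0, -35], "turn": [0, 0, 0], "fingers": -1}, {"slide": [0, 0, -15], "turn": [0, 0, 0], "fingers": -1}, {"slide": [0, 0, 0], "turn": [0, 0, 0], "fingers": -1}, {"slide": [0, 0, 0], "turn": [0, 0, 0], "fingers": -0.5}, {"slide": [0, 0, 0], "turn": [0, 0, 0], "fingers": 0}, {"slide": [0, 0, 0], "turn": [0, 0, 0], "fingers": 0.4}, {"slide": [0, 0, 0], "turn": [0, 0, 0], "fingers": 0.4}]}}

```text
time_s: 4.25
position: [0.4815, -0.0182, 0.0811]
tool_rot: [-0.181, 3.134, -0.002]
ft_force: [-4.1, -3.5, 24.8]
gripper_width: 0.518
grasp_force: 57.3
```

Run:
```python
from h import *
cv2.imwrite("pics/s1.png",eyes.read_camera("scene")[130:330,240:480])
cv2.imwrite("pics/s1z.png",cv2.resize(cv2.imread("pics/s1.png"),None,fx=3,fy=3))
```

```text
(no output)
```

View pics/s1z.png

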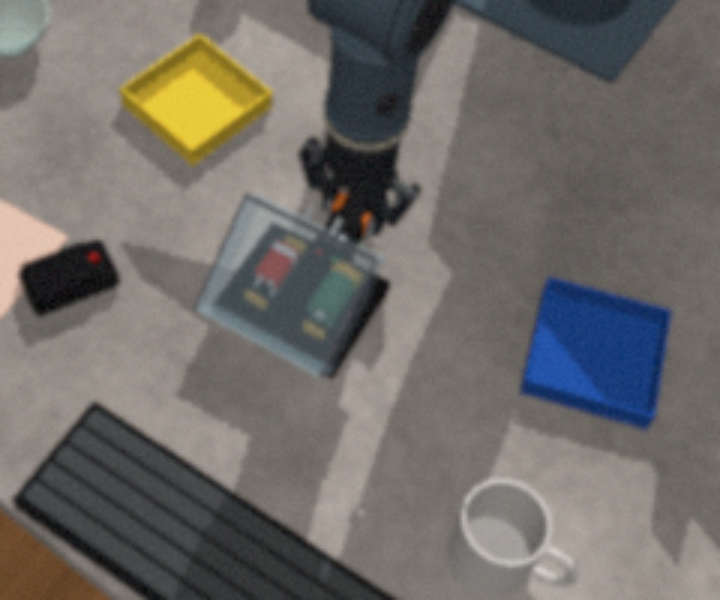

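The lid appears to be lifting, with its front-left raised at (250,200) in the crop. I'll hold briefly, then open and rise.

{"fn": "step_arm", "kwargs": {"targets": [{"slide": [0, 0, 0], "turn": [0, 0, 0], "fingers": 0.4}, {"slide": [0, 0, 0], "turn": [0, 0, 0], "fingers": 0.4}, {"slide": [0, 0, 0], "turn": [0, 0, 0], "fingers": 0.4}, {"slide": [0, 0, 0], "turn": [0, 0, 0], "fingers": -1}, {"slide": [0, 0, 0], "turn": [0, 0, 0], "fingers": -1}, {"slide": [0, 0, 0], "turn": [0, 0, 0], "fingers": -1}, {"slide": [0, 0, 20], "turn": [0, 0, 0], "fingers": -1}, {"slide": [0, 0, 50], "turn": [0, 0, 0], "fingers": -1}, {"slide": [0, 0, 50], "turn": [0, 0, 0], "fingers": -1}, {"slide": [-40, 0, 50], "turn": [0, 0, 0], "fingers": -1}]}}

```text
time_s: 5.55
position: [0.4437, -0.0167, 0.2494]
tool_rot: [-0.184, 3.134, -0.0]
ft_force: [-0.5, 0.0, 1.0]
gripper_width: 1.001
grasp_force: 0.0
```

{"fn": "step_arm", "kwargs": {"targets": [{"slide": [0, 30, 20], "turn": [0, 0, 0], "fingers": -1}, {"slide": [0, 20, 0], "turn": [0, 0, 0], "fingers": -1}, {"slide": [0, 0, 0], "turn": [0, 0, 0], "fingers": -1}, {"slide": [0, 0, 0], "turn": [0, 0, 0], "fingers": -1}]}}

```text
time_s: 6.05
position: [0.4419, 0.0323, 0.2674]
tool_rot: [0.183, -3.135, 0.001]
ft_force: [-0.6, -0.8, -0.8]
gripper_width: 1.002
grasp_force: 0.0
```

```bash
python3 snap.py w4
```

```text
6.05 [0.4419 0.0323 0.2674] [ 1.830e-01 -3.135e+00  1.000e-03] [0.366 0.025 0.338] 0.01099165798090563
```

{"fn": "step_arm", "kwargs": {"targets": [{"slide": [0, -50, 0], "turn": [0, 0, 0], "fingers": -1}, {"slide": [0, -50, 0], "turn": [0, 0, 0], "fingers": -1}, {"slide": [0, 0, 0], "turn": [0, 0, 0], "fingers": -1}, {"slide": [0, 0, 0], "turn": [0, 0, 0], "fingers": -1}]}}

```text
time_s: 6.6
position: [0.442, -0.0674, 0.2674]
tool_rot: [0.181, -3.136, -0.0]
ft_force: [0.4, 0.4, -0.5]
gripper_width: 1.001
grasp_force: 0.0
```

```bash
python3 snap.py w5
python3 - <<'E'
import cv2,numpy as np
f=lambda n:cv2.convertScaleAbs(cv2.imread(f"pics/{n}.png")[110:400,130:510],alpha=1.5)
cv2.imwrite("pics/w45.png",cv2.resize(np.hstack([f("w4"),f("w5")]),None,fx=1.05,fy=2,interpolation=cv2.INTER_NEAREST))
E
```

```text
6.6 [ 0.442  -0.0674  0.2674] [ 0.181 -3.136 -0.   ] [ 0.366 -0.075  0.338] 0.025889944985947863
```

View pics/w45.png

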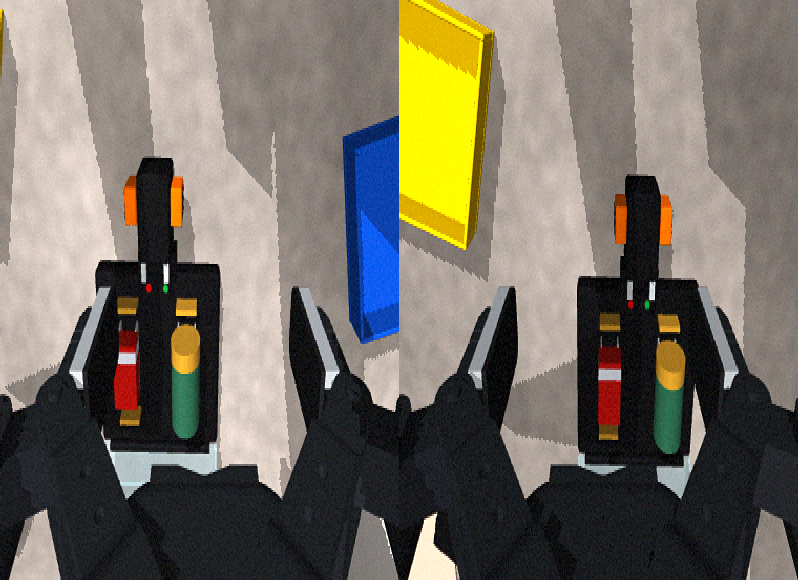

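The lid stands open behind the deck. The red cell is at (127,375) / (610,375) and the green one at (186,380) / (670,395) in the composite. The trays are visible too. Triangulating the blobs next.

Run:
```python
from h import *;import pickle
C={n:pickle.load(open(f"pics/{n}.pkl","rb")) for n in("w4","w5")}
res={}
for n in C:
    im=cv2.imread(f"pics/{n}.png");h=cv2.cvtColor(im,cv2.COLOR_BGR2HSV)
    g=cv2.inRange(h,(60,80,20),(95,255,255));b=cv2.inRange(h,(14,130,60),(25,255,255));r=cv2.inRange(h,(0,150,40),(4,255,255))|cv2.inRange(h,(174,150,40),(180,255,255))
    wh=cv2.inRange(h,(0,0,95),(180,45,255))
    box=np.zeros_like(g);box[255:345,130:400]=255
    for nm,m in(("green",g),("g+b",g|b),("red",r),("r+w",r|wh)):
        k,l,st,ce=cv2.connectedComponentsWithStats(m&box,connectivity=4)
        # component containing green / red core
        core=g if nm[0]=="g" else r
        i=max(range(1,k),key=lambda i:(core[l==i]>0).sum())
        mm=(l==i).astype(np.uint8);cnt=max(cv2.findContours(mm,0,2)[0],key=cv2.contourArea)
        rc=cv2.minAreaRect(cnt);res[n,nm]=ce[i],st[i];print(n,nm,ce[i].round(1),st[i].tolist(),np.round(rc[1],1),round(rc[2],1))
for nm in("green","g+b","red","r+w"):
    p,e=tri([(C[n],res[n,nm][0]) for n in C]);print(nm,p.round(4),np.round(e,4))
    for lab,f in(("front",lambda s:(s[0]+s[2]/2-.5,s[1])),("rear",lambda s:(s[0]+s[2]/2-.5,s[1]+s[3]-1))):
        p,e=tri([(C[n],f(res[n,nm][1])) for n in C]);print("  ",lab,p.round(4),np.round(e,4))
```

```text
w4 green [305.8 311.1] [292, 291, 28, 39, 853] [37.5 27.2] 87.7
w4 g+b [305.8 300. ] [292, 272, 28, 58, 1442] [57. 27.] 90.0
w4 red [250.1 302.7] [238, 285, 25, 30, 546] [24. 29.] 0.0
w4 r+w [250.3 296.2] [238, 275, 25, 40, 812] [39. 24.] 90.0
w5 green [385.  318.8] [372, 298, 28, 39, 846] [27.3 37.3] 4.8
w5 g+b [385.7 308.1] [372, 280, 28, 57, 1413] [56. 27.] 90.0
w5 red [329.4 310.7] [319, 300, 22, 23, 475] [22. 21.] 90.0
w5 r+w [329.6 302.9] [319, 283, 22, 40, 800] [39. 21.] 90.0
green [0.6035 0.0301 0.0452] [0.0001 0.0001]
   front [0.5771 0.0269 0.0406] [0.0005 0.0005]
   rear [0.6216 0.0321 0.0547] [0.0003 0.0003]
g+b [0.5881 0.0285 0.0442] [0.0002 0.0002]
   front [0.5553 0.0243 0.0339] [0. 0.]
   rear [0.6216 0.0321 0.0547] [0.0003 0.0003]
red [ 0.6029 -0.0401  0.0406] [0.0002 0.0002]
   front [ 0.5815 -0.0419  0.0415] [0.0042 0.0042]
   rear [ 0.6156 -0.0385  0.0458] [0.0002 0.0002]
r+w [ 0.5946 -0.0408  0.0376] [0.0007 0.0007]
   front [ 0.5694 -0.0438  0.031 ] [0. 0.]
   rear [ 0.6156 -0.0385  0.0458] [0.0002 0.0002]
```

Run:
```python
from h import *;import pickle
c1,c2=[pickle.load(open(f"pics/{n}.pkl","rb")) for n in("w1","w2")]
for n,c,q in(("blue",c1,((370,163),(478,143),(482,242),(387,258))),("yellow",c2,((104,53),(228,90),(206,192),(99,163)))):
    P=np.array([atz(c,p,.03) for p in q]);print(n,P.round(3)[:,:2].tolist(),P.mean(0).round(3),[np.linalg.norm(P[i]-P[i-1]).round(3) for i in range(4)])
im=cv2.imread("pics/top0.png");c=cam("top")
for n,r in(("blue",((100,120,10),(130,255,255))),("yellow","yellow")):
    b=blobs(im,r,1)[0];print(n,b[1].tolist(),atz(c,b[0],.015).round(3))
# height check: blue corner tri between w1 (478,143) & w2
```

```text
blue [[0.421, 0.191], [0.382, 0.315], [0.508, 0.358], [0.547, 0.235]] [0.464 0.275 0.03 ] [np.float64(0.134), np.float64(0.131), np.float64(0.134), np.float64(0.128)]
yellow [[0.375, -0.318], [0.397, -0.183], [0.521, -0.209], [0.5, -0.339]] [ 0.448 -0.262  0.03 ] [np.float64(0.126), np.float64(0.137), np.float64(0.127), np.float64(0.132)]
blue [599, 176, 41, 224, 4371] [ 0.25  -1.07   0.015]
yellow [343, 211, 45, 45, 1658] [ 0.445 -0.269  0.015]
```

{"fn": "step_arm", "kwargs": {"targets": [{"slide": [47, 46, -20], "turn": [0, 0, 0], "fingers": -0.3}, {"slide": [50, 50, -20], "turn": [0, 0, 0], "fingers": -0.3}, {"slide": [49, 0, -20], "turn": [0, 0, 0], "fingers": -0.3}, {"slide": [0, 0, -30], "turn": [0, 0, 0], "fingers": -0.3}, {"slide": [0, 0, 0], "turn": [0, 0, 0], "fingers": -0.3}, {"slide": [0, 0, 0], "turn": [0, 0, 0], "fingers": -0.3}]}}

```text
time_s: 7.4
position: [0.5762, 0.0178, 0.1833]
tool_rot: [-0.185, 3.136, 0.0]
ft_force: [0.0, -0.2, -0.3]
gripper_width: 0.649
grasp_force: 0.0
```

```bash
python3 snap.py w6
python3 - <<'E'
import cv2
cv2.imwrite("pics/w6z.png",cv2.convertScaleAbs(cv2.imread("pics/w6.png"),alpha=1.5))
E
```

```text
7.4 [0.5762 0.0178 0.1833] [-0.185  3.136  0.   ] [0.5   0.01  0.254] 0.018774989918896364
```

View pics/w6z.png

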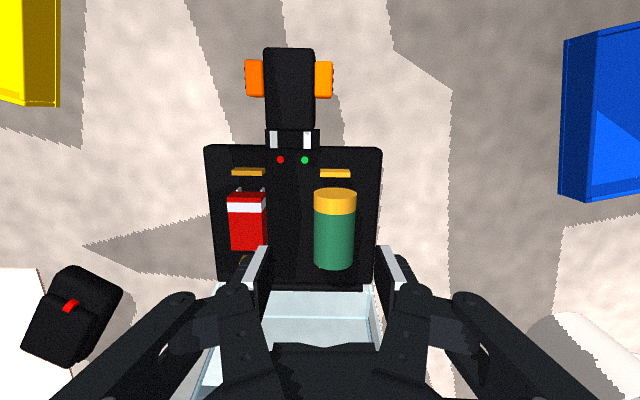

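The view shows the green cell at (335,230) with the fingers at 258/388, so it is still about 11 mm off in y. The move fell short by 13 and 11 mm. A quick check of the cell's axis follows.

Run:
```python
from h import *;import pickle
c=pickle.load(open("pics/w6.pkl","rb"));c5=pickle.load(open("pics/w5.pkl","rb"))
print(atz(c,(335,201),.055),atz(c,(334,250),.055),atz(c,(247,221),.047))
for u,v in((313.5,230),(356,230)):print(atz(c,(u,v),.046))
print(tri([(c,(334.8,230)),(c5,(385.7,308.1))]))
```

```text
[0.56227882 0.02586601 0.055     ] [0.60224729 0.0302961  0.055     ] [ 0.58922316 -0.04006561  0.047     ]
[0.59117526 0.01268592 0.046     ]
[0.58720509 0.04638377 0.046     ]
(array([0.59199602, 0.03017041, 0.0394588 ]), [np.float64(2.8604153398227042e-05), np.float64(2.8604153398293555e-05)])
```

{"fn": "step_arm", "kwargs": {"targets": [{"slide": [12, 11, -14], "turn": [0, 0, 0], "fingers": -0.3}, {"slide": [0, 0, -30], "turn": [0, 0, 0], "fingers": -0.3}, {"slide": [0, 0, -25], "turn": [0, 0, 0], "fingers": -0.3}, {"slide": [0, 0, -15], "turn": [0, 0, 0], "fingers": -0.3}, {"slide": [0, 0, 0], "turn": [0, 0, 0], "fingers": -0.3}]}}

```text
time_s: 8.07
position: [0.5883, 0.0287, 0.0977]
tool_rot: [0.184, -3.135, -0.0]
ft_force: [0.1, 0.5, 1.1]
gripper_width: 0.65
grasp_force: 0.0
```

{"fn": "step_arm", "kwargs": {"targets": [{"slide": [0, 0, 0], "turn": [0, 0, 0], "fingers": 0}, {"slide": [0, 0, 0], "turn": [0, 0, 0], "fingers": 0.2}, {"slide": [0, 0, 0], "turn": [0, 0, 0], "fingers": 0.5}, {"slide": [0, 0, 0], "turn": [0, 0, 0], "fingers": 1}, {"slide": [0, 0, 0], "turn": [0, 0, 0], "fingers": 1}, {"slide": [0, 0, 0], "turn": [0, 0, 0], "fingers": 1}]}}

```text
time_s: 8.82
position: [0.5891, 0.0278, 0.0997]
tool_rot: [-0.182, 3.134, -0.001]
ft_force: [0.1, -1.4, 5.8]
gripper_width: 0.37
grasp_force: 58.9
```

{"fn": "step_arm", "kwargs": {"targets": [{"slide": [0, 0, 15], "turn": [0, 0, 0], "fingers": 1}, {"slide": [0, 0, 30], "turn": [0, 0, 0], "fingers": 1}, {"slide": [0, 0, 30], "turn": [0, 0, 0], "fingers": 1}, {"slide": [-10, 20, 20], "turn": [0, 0, 1], "fingers": 1}, {"slide": [-20, 40, 0], "turn": [0, 0, 2], "fingers": 1}, {"slide": [-20, 40, 0], "turn": [0, 0, 2], "fingers": 1}, {"slide": [-20, 40, 0], "turn": [0, 0, 2], "fingers": 1}, {"slide": [-20, 40, 0], "turn": [0, 0, 2], "fingers": 1}, {"slide": [-20, 40, 0], "turn": [0, 0, 2], "fingers": 1}, {"slide": [-10, 20, 0], "turn": [0, 0, 0], "fingers": 1}]}}

```text
time_s: 10.07
position: [0.4668, 0.2709, 0.1945]
tool_rot: [-0.489, 3.103, 0.002]
ft_force: [0.1, -0.3, -1.9]
gripper_width: 0.367
grasp_force: 59.6
```

{"fn": "step_arm", "kwargs": {"targets": [{"slide": [0, 0, 0], "turn": [0, 0, 0], "fingers": 1}, {"slide": [0, 0, 0], "turn": [0, 0, 0], "fingers": 1}]}}

```text
time_s: 10.32
position: [0.4688, 0.2674, 0.194]
tool_rot: [-0.482, 3.104, -0.001]
ft_force: [-0.2, 0.3, -1.7]
gripper_width: 0.365
grasp_force: 59.6
```

```bash
python3 snap.py w7
python3 - <<'E'
import cv2
cv2.imwrite("pics/w7z.png",cv2.convertScaleAbs(cv2.imread("pics/w7.png"),alpha=1.5))
E
```

```text
10.325 [0.4688 0.2674 0.194 ] [-4.820e-01  3.104e+00 -1.000e-03] [0.396 0.245 0.265] 0.014989984878210107
```

View pics/w7z.png

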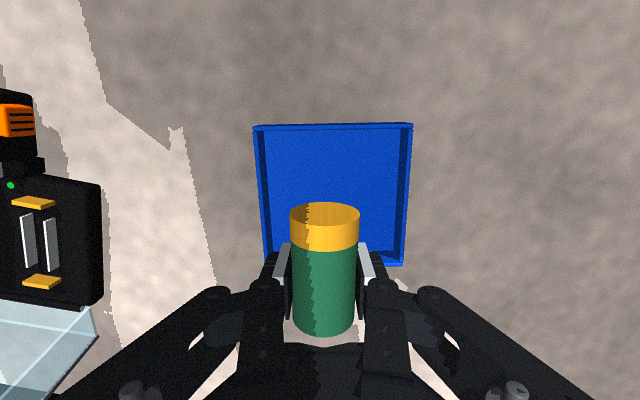

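The cell is held at (325,270), and the tray is square with the gripper, its front rim corners at (254,127) and (412,124).

Run:
```python
from h import *;import pickle
c=pickle.load(open("pics/w7.pkl","rb"));c1=pickle.load(open("pics/w1.pkl","rb"))
a=atz(c,(254,127),.03);b=atz(c,(412,124),.03);y=(b-a)/np.linalg.norm(b-a);x=np.array([y[1],-y[0],0])
print(a,b,np.linalg.norm(a-b),"centre",(a+b)/2+x*.065)
print(tri([(c,(412,124)),(c1,(478,143))]))
```

```text
[0.42477414 0.19540025 0.03      ] [0.3841207  0.31557073 0.03      ] 0.12686073970472025 centre [0.46601952 0.27631521 0.03      ]
(array([0.3828091 , 0.31744498, 0.0252706 ]), [np.float64(0.0011461540870274735), np.float64(0.0011461540870275361)])
```

{"fn": "step_arm", "kwargs": {"targets": [{"slide": [-3, 9, -20], "turn": [0, 0, 0], "fingers": 1}, {"slide": [0, 0, -35], "turn": [0, 0, 0], "fingers": 1}, {"slide": [0, 0, -30], "turn": [0, 0, 0], "fingers": 1}, {"slide": [0, 0, -18], "turn": [0, 0, 0], "fingers": 1}, {"slide": [0, 0, -7], "turn": [0, 0, 0], "fingers": 1}, {"slide": [0, 0, 0], "turn": [0, 0, 0], "fingers": 1}]}}

```text
time_s: 11.12
position: [0.4658, 0.2766, 0.0835]
tool_rot: [0.482, -3.104, 0.001]
ft_force: [0.1, -0.2, -1.6]
gripper_width: 0.366
grasp_force: 59.6
```

{"fn": "step_arm", "kwargs": {"targets": [{"slide": [0, 0, -3], "turn": [0, 0, 0], "fingers": 1}, {"slide": [0, 0, -2], "turn": [0, 0, 0], "fingers": 1}, {"slide": [0, 0, 0], "turn": [0, 0, 0], "fingers": 1}]}}

```text
time_s: 11.5
position: [0.4655, 0.2773, 0.0787]
tool_rot: [-0.483, 3.104, 0.0]
ft_force: [-0.8, -0.3, -1.2]
gripper_width: 0.367
grasp_force: 59.6
```

{"fn": "step_arm", "kwargs": {"targets": [{"slide": [0, 0, -2], "turn": [0, 0, 0], "fingers": 1}, {"slide": [0, 0, 0], "turn": [0, 0, 0], "fingers": 1}]}}

```text
time_s: 11.75
position: [0.4655, 0.2774, 0.0767]
tool_rot: [-0.483, 3.104, 0.0]
ft_force: [-0.5, 0.4, 0.7]
gripper_width: 0.366
grasp_force: 60.1
```

{"fn": "step_arm", "kwargs": {"targets": [{"slide": [0, 0, 0], "turn": [0, 0, 0], "fingers": 0.15}, {"slide": [0, 0, 0], "turn": [0, 0, 0], "fingers": 0}, {"slide": [0, 0, 0], "turn": [0, 0, 0], "fingers": -0.2}, {"slide": [0, 0, 0], "turn": [0, 0, 0], "fingers": -0.3}, {"slide": [0, 0, 0], "turn": [0, 0, 0], "fingers": -0.3}]}}

```text
time_s: 12.38
position: [0.4655, 0.2772, 0.0765]
tool_rot: [-0.483, 3.104, -0.0]
ft_force: [0.5, 0.3, 0.1]
gripper_width: 0.65
grasp_force: 0.0
```

{"fn": "step_arm", "kwargs": {"targets": [{"slide": [0, 0, 20], "turn": [0, 0, 0], "fingers": -0.3}, {"slide": [0, 0, 40], "turn": [0, 0, 0], "fingers": -0.3}, {"slide": [0, 0, 50], "turn": [0, 0, 0], "fingers": -0.2}, {"slide": [10, -25, 10], "turn": [0, 0, -1], "fingers": -0.1}, {"slide": [18, -45, 0], "turn": [0, 0, -2], "fingers": -0.1}, {"slide": [18, -45, 0], "turn": [0, 0, -2], "fingers": -0.1}, {"slide": [18, -45, 0], "turn": [0, 0, -2], "fingers": -0.1}, {"slide": [18, -45, 0], "turn": [0, 0, -2], "fingers": -0.1}, {"slide": [18, -45, 0], "turn": [0, 0, -1.5], "fingers": -0.1}, {"slide": [16, -40, 0], "turn": [0, 0, 0], "fingers": -0.1}]}}

```text
time_s: 13.62
position: [0.5818, -0.0146, 0.1965]
tool_rot: [-0.196, 3.135, -0.0]
ft_force: [0.8, 0.9, -0.2]
gripper_width: 0.546
grasp_force: 0.0
```

{"fn": "step_arm", "kwargs": {"targets": [{"slide": [5, -14, 0], "turn": [0, 0, 0], "fingers": -0.1}, {"slide": [0, 0, 0], "turn": [0, 0, 0], "fingers": -0.1}, {"slide": [0, 0, 0], "turn": [0, 0, 0], "fingers": -0.1}]}}

```text
time_s: 14.0
position: [0.586, -0.0249, 0.1964]
tool_rot: [0.2, -3.135, -0.002]
ft_force: [0.3, 0.1, 0.3]
gripper_width: 0.544
grasp_force: 0.0
```

```bash
python3 snap.py w8
python3 - <<'E'
import cv2
cv2.imwrite("pics/w8z.png",cv2.convertScaleAbs(cv2.imread("pics/w8.png"),alpha=1.5))
E
```

```text
14.0 [ 0.586  -0.0249  0.1964] [ 2.000e-01 -3.135e+00 -2.000e-03] [ 0.51  -0.034  0.267] 0.011254113107659404
```

View pics/w8z.png

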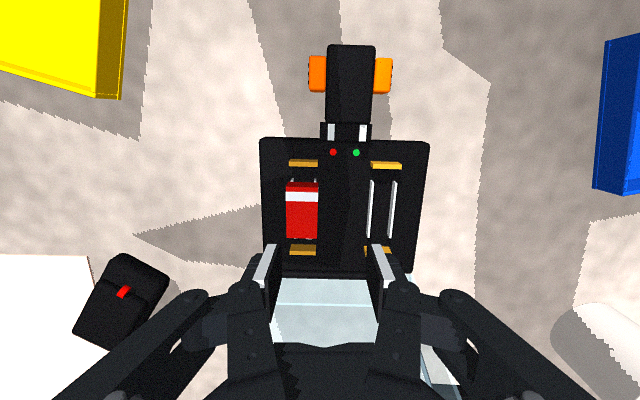

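The block's top face spans columns 286–319 and rows 190–239 or so. Checking it against the earlier view.

Run:
```python
from h import *;import pickle
c=pickle.load(open("pics/w8.pkl","rb"));c6=pickle.load(open("pics/w6.pkl","rb"));c4=pickle.load(open("pics/w4.pkl","rb"))
q=np.array([atz(c,p,.047) for p in((286,192),(319,192),(287,239),(319,239))]);print(q.round(4),q.mean(0).round(4))
for a,b in(((302.5,192),(247,203)),):print(tri([(c,a),(c6,b)]))
```

```text
[[ 0.5759 -0.0555  0.047 ]
 [ 0.5725 -0.0291  0.047 ]
 [ 0.6173 -0.0511  0.047 ]
 [ 0.6139 -0.024   0.047 ]] [ 0.5949 -0.0399  0.047 ]
(array([ 0.57668237, -0.04251125,  0.0394411 ]), [np.float64(0.0003106704840704608), np.float64(0.0003106704840703788)])
```

{"fn": "step_arm", "kwargs": {"targets": [{"slide": [8, -15, -10], "turn": [0, 0, 0], "fingers": -0.1}, {"slide": [0, 0, -30], "turn": [0, 0, 0], "fingers": -0.1}, {"slide": [0, 0, -30], "turn": [0, 0, 0], "fingers": -0.1}, {"slide": [0, 0, -20], "turn": [0, 0, 0], "fingers": -0.1}, {"slide": [0, 0, -10], "turn": [0, 0, 0], "fingers": -0.1}, {"slide": [0, 0, 0], "turn": [0, 0, 0], "fingers": -0.1}]}}

```text
time_s: 14.8
position: [0.5943, -0.042, 0.0958]
tool_rot: [0.197, -3.134, 0.0]
ft_force: [1.4, -0.9, 0.8]
gripper_width: 0.555
grasp_force: 0.0
```

{"fn": "step_arm", "kwargs": {"targets": [{"slide": [0, 0, 0], "turn": [0, 0, 0], "fingers": 0.1}, {"slide": [0, 0, 0], "turn": [0, 0, 0], "fingers": 0.3}, {"slide": [0, 0, 0], "turn": [0, 0, 0], "fingers": 0.5}, {"slide": [0, 0, 0], "turn": [0, 0, 0], "fingers": 1}, {"slide": [0, 0, 0], "turn": [0, 0, 0], "fingers": 1}, {"slide": [0, 0, 0], "turn": [0, 0, 0], "fingers": 1}]}}

```text
time_s: 15.55
position: [0.5949, -0.0418, 0.0975]
tool_rot: [-0.197, 3.134, -0.0]
ft_force: [-1.3, 0.6, 6.9]
gripper_width: 0.289
grasp_force: 58.9
```

{"fn": "step_arm", "kwargs": {"targets": [{"slide": [0, 0, 15], "turn": [0, 0, 0], "fingers": 1}, {"slide": [0, 0, 30], "turn": [0, 0, 0], "fingers": 1}, {"slide": [0, 0, 30], "turn": [0, 0, 0], "fingers": 1}, {"slide": [-15, -22, 20], "turn": [0, 0, -2], "fingers": 1}, {"slide": [-25, -38, 0], "turn": [0, 0, -3], "fingers": 1}, {"slide": [-25, -38, 0], "turn": [0, 0, -3], "fingers": 1}, {"slide": [-25, -38, 0], "turn": [0, 0, -3], "fingers": 1}, {"slide": [-25, -38, 0], "turn": [0, 0, -3], "fingers": 1}, {"slide": [-20, -30, 0], "turn": [0, 0, -2], "fingers": 1}, {"slide": [-12, -18, 0], "turn": [0, 0, 0], "fingers": 1}]}}

```text
time_s: 16.8
position: [0.4461, -0.2655, 0.1926]
tool_rot: [0.245, 3.131, -0.001]
ft_force: [0.6, 1.1, -1.3]
gripper_width: 0.288
grasp_force: 58.9
```

{"fn": "step_arm", "kwargs": {"targets": [{"slide": [0, 0, 0], "turn": [0, 0, 0], "fingers": 1}, {"slide": [0, 0, 0], "turn": [0, 0, 0], "fingers": 1}]}}

```text
time_s: 17.05
position: [0.4481, -0.263, 0.192]
tool_rot: [0.24, 3.132, 0.001]
ft_force: [-0.7, 0.0, 0.0]
gripper_width: 0.287
grasp_force: 58.9
```

```bash
python3 snap.py w9
python3 - <<'E'
from h import *;import pickle
im=cv2.imread("pics/w9.png");c=pickle.load(open("pics/w9.pkl","rb"))
b=blobs(im,((18,120,30),(34,255,255)),1)[0];print(b[1])
h=cv2.convexHull(np.argwhere(b[2])[:,::-1].astype(np.int32));q=cv2.approxPolyDP(h,8,True)[:,0];print(q.tolist())
for p in q:print(atz(c,p,.03).round(4))
E
```

```text
17.05 [ 0.4481 -0.263   0.192 ] [2.400e-01 3.132e+00 1.000e-03] [ 0.373 -0.25   0.263] 0.01255398134023041
[  237   125   163   147 17556]
[[399, 130], [385, 271], [248, 268], [238, 127]]
[ 0.3962 -0.1923  0.03  ]
[ 0.5229 -0.2145  0.03  ]
[ 0.5001 -0.3408  0.03  ]
[ 0.3743 -0.3189  0.03  ]
```

{"fn": "step_arm", "kwargs": {"targets": [{"slide": [0, -4, -20], "turn": [0, 0, 0], "fingers": 1}, {"slide": [0, 0, -35], "turn": [0, 0, 0], "fingers": 1}, {"slide": [0, 0, -30], "turn": [0, 0, 0], "fingers": 1}, {"slide": [0, 0, -18], "turn": [0, 0, 0], "fingers": 1}, {"slide": [0, 0, -7], "turn": [0, 0, 0], "fingers": 1}, {"slide": [0, 0, -2], "turn": [0, 0, 0], "fingers": 1}, {"slide": [0, 0, 0], "turn": [0, 0, 0], "fingers": 1}]}}

```text
time_s: 17.98
position: [0.4479, -0.2677, 0.0801]
tool_rot: [0.24, 3.132, -0.0]
ft_force: [-0.4, -0.0, -0.5]
gripper_width: 0.293
grasp_force: 58.9
```

{"fn": "step_arm", "kwargs": {"targets": [{"slide": [0, 0, -2], "turn": [0, 0, 0], "fingers": 1}, {"slide": [0, 0, 0], "turn": [0, 0, 0], "fingers": 1}]}}

```text
time_s: 18.23
position: [0.4475, -0.2678, 0.0778]
tool_rot: [0.241, 3.132, -0.0]
ft_force: [-0.4, 0.3, 0.0]
gripper_width: 0.29
grasp_force: 58.9
```

Lowering a little further while watching for contact.

{"fn": "step_arm", "kwargs": {"targets": [{"slide": [0, 0, -2], "turn": [0, 0, 0], "fingers": 1}, {"slide": [0, 0, 0], "turn": [0, 0, 0], "fingers": 1}]}}

```text
time_s: 18.48
position: [0.4475, -0.2679, 0.0767]
tool_rot: [0.241, 3.131, -0.0]
ft_force: [-3.2, 3.0, 17.4]
gripper_width: 0.29
grasp_force: 69.2
```

{"fn": "step_arm", "kwargs": {"targets": [{"slide": [0, 0, -1], "turn": [0, 0, 0], "fingers": 1}, {"slide": [0, 0, 0], "turn": [0, 0, 0], "fingers": 1}]}}

```text
time_s: 18.73
position: [0.4475, -0.2679, 0.0766]
tool_rot: [0.242, 3.131, -0.0]
ft_force: [-5.8, 3.7, 31.6]
gripper_width: 0.286
grasp_force: 77.7
```

Contact with the tray floor. I'll back off 2 mm, release slowly and rise.

{"fn": "step_arm", "kwargs": {"targets": [{"slide": [0, 0, 2], "turn": [0, 0, 0], "fingers": 1}, {"slide": [0, 0, 0], "turn": [0, 0, 0], "fingers": 0.3}, {"slide": [0, 0, 0], "turn": [0, 0, 0], "fingers": 0.1}, {"slide": [0, 0, 0], "turn": [0, 0, 0], "fingers": -0.1}, {"slide": [0, 0, 0], "turn": [0, 0, 0], "fingers": -0.2}, {"slide": [0, 0, 0], "turn": [0, 0, 0], "fingers": -0.2}, {"slide": [0, 0, 20], "turn": [0, 0, 0], "fingers": -0.2}, {"slide": [0, 0, 50], "turn": [0, 0, 0], "fingers": -0.2}, {"slide": [0, 0, 50], "turn": [0, 0, 0], "fingers": -0.2}, {"slide": [0, 0, 50], "turn": [0, 0, 0], "fingers": -0.2}]}}

```text
time_s: 19.98
position: [0.4472, -0.2676, 0.2481]
tool_rot: [-0.241, -3.132, 0.0]
ft_force: [1.1, -0.6, -0.6]
gripper_width: 0.602
grasp_force: 0.0
```

{"fn": "step_arm", "kwargs": {"targets": [{"slide": [0, 30, 30], "turn": [0, 0, 0], "fingers": -0.2}, {"slide": [0, 50, 10], "turn": [0, 0, 0], "fingers": -0.2}, {"slide": [0, 50, 0], "turn": [0, 0, 0], "fingers": -0.2}, {"slide": [0, 50, 0], "turn": [0, 0, 0], "fingers": -0.2}, {"slide": [0, 50, 0], "turn": [0, 0, 0], "fingers": -0.2}, {"slide": [0, 0, 0], "turn": [0, 0, 0], "fingers": -0.2}, {"slide": [0, 0, 0], "turn": [0, 0, 0], "fingers": -0.2}]}}

```text
time_s: 20.85
position: [0.4473, -0.0382, 0.2865]
tool_rot: [-0.241, -3.132, 0.001]
ft_force: [0.2, 0.9, -0.6]
gripper_width: 0.601
grasp_force: 0.0
```

Run:
```python
from h import *
im=cv2.convertScaleAbs(eyes.read_camera("scene")[100:320,220:500],alpha=1.3)
cv2.imwrite("pics/s9.png",cv2.resize(im,None,fx=2.7,fy=2.7))
```

```text
(no output)
```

View pics/s9.png

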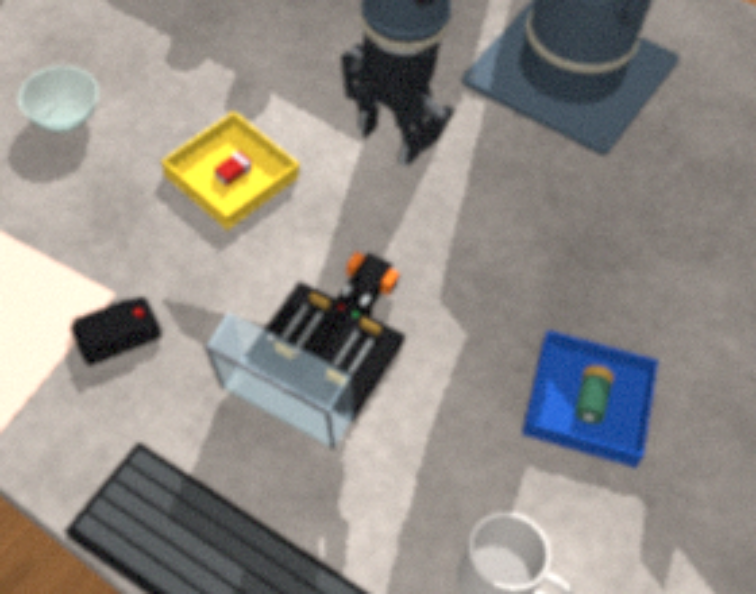

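The red cell lies in the yellow tray at (233,168) and the green one in the blue tray at (595,395). The lid is open, the mouse, mug and bowl are where they were, and the arm is clear. Handing in.

```bash
python3 -c "
from h import *
print(manip.finish_job())"
```

```text
the job is handed in; nothing more can be done
None
```

The job is handed in, but I got no verdict back: the final picture shows the lid open, the green cell in the blue tray, the red cell in the yellow tray, and the mouse, mug and bowl undisturbed.

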